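Clamp a thin-walled tube in the yoke vise

TASK

The tube lies loose in the blue pipe vise on the bench: slide it along until its end is fully home against the yellow stop, then wind the T-handle down clockwise, half turn by half turn, until the brass foot holds the tube snugly. The tube is thin-walled, so stop as soon as the handle clearly stiffens and do not crush it; then let go, and leave the other things on the bench alone.

Things in the scene. Friction and masses are not known exactly. Their poses are not given: they have to be found in the camera images.
- vise: Blue yoke pipe vise fixed to the bench. Origin: centre of its underside; z up, y along the tube to the stop. Base 150 x 170 x 12 mm. V trough (160 mm long, rims at z 53 mm) holds the tube's axis at x 0, z 50 mm. Uprights at x +-56 mm (16 x 34 mm) bear a crossbeam (128 x 34 mm, top at z 147 mm, collar to 152 mm) with the spindle at x = y = 0. The T-handle is its highest part.
- stop_face (a point): Centre of the yellow stop plate's face, on the tube's axis (vise x 0, y 130, z 50 mm). The plate is 60 mm wide, 10 mm thick, 82 mm high. The tube is home when its end touches this face.
- tube: Loose aluminium-coloured tube with dark ends, 28 mm outside diameter, 260 mm long, 0.35 kg, lying in the V. Origin: its middle, on its axis; y along it towards the stop. It may roll about y. Starts 25 to 70 mm short of the stop; sliding it takes about 2 to 6 N.
- tube_near_end (a point): Centre of the tube's end face away from the stop (130 mm from its middle).
- tube_stop_end (a point): Centre of the tube's end face towards the stop (130 mm from its middle).
- spindle: Spindle with brass foot; does not turn, moves down 20 mm per full turn of the handle. Origin: on its axis at the T-bar's centre line (205 to 208 mm above the bench at the start, about 187 at the end). The foot (36 x 50 mm pad, stiffly sprung, some 60 N/mm) reaches 128 mm below, but may be set up to 4 mm higher or lower: feel where it meets the tube. Hold the tube with 40 to 120 N; over 160 N crushes it.
- handle (a joint): Turn of the T-handle, rad, growing clockwise seen from above (winds down); at 0 the red ball points to the vise's +y. Starts at 0 to 0.7, needs 0.5 to 1.2 turns. Runs freely at 0.30 Nm (thread friction); with the foot on the tube the moment climbs some 0.5 Nm per rad. 0.45 to 0.65 Nm holds the tube well, 0.80 Nm crushes it. Friction holds the screw when let go; it may spring back some degrees.
- red_end (a point): Centre of the red ball (18 mm diameter) on one end of the T-bar, 65 mm from the spindle axis. The bar is level, round, 12 mm thick, 130 mm long; its hub is 28 mm across, from 18 mm below to 8 mm above the bar's centre line. Grip it across, 25 to 52 mm from the axis.
- black_end (a point): Centre of the black ball (18 mm diameter) on the other end of the T-bar, 65 mm from the axis.
- hammer: Hammer lying on the bench; leave alone.
- wrench: Steel wrench lying on the bench beyond the vise; leave alone.
- bearing: Steel bearing ring, 52 mm across, 15 mm high; leave alone.
- spray_can: Blue and yellow spray can, 60 mm across, 190 mm high; leave alone.
- grease_jar: White jar with red cap, 72 mm across, 75 mm high; leave alone.
- bolt_cup: Steel bowl, 80 mm across, 60 mm high; leave alone.
- roller: Brass roller standing on end, 40 mm across, 45 mm high; leave alone.

How it is judged (in metres and radians):
On the way, in this order (a step that is already met when the one before it is completed fails the run):
1. the tube's end is home against the yellow stop (within 4 mm) (y of tube_stop_end in the frame of vise above 0.126 m), for 0.2 s.
2. the foot grips the tube with more than 30 N, the tube still home (y of tube_stop_end in the frame of vise above 0.126 m and contact force between spindle and tube above 30 N), for 0.3 s.
At the end, for the whole second after the job is handed in: The tube lies in the V (axis within 4 mm of its seat), its end within 4 mm of the stop face, at rest, and the foot presses on it with more than 30 N after the handle has been let go (all of step 2 and x of tube in the frame of vise between -0.004 and 0.004 m and z of tube in the frame of vise below 0.054 m and linear speed of tube below 0.01 m/s); the robot touches nothing.
It fails at once if the tube is crushed: the foot presses on it with more than 160 N (contact force between spindle and tube above 160 N).
It fails at once if a bystander is moved more than 30 mm (distance of any of hammer, wrench, bearing, spray_can, grease_jar, bolt_cup, roller from where it was at the start of the episode above 0.03 m).
It also fails if it takes over 72 s, if anything falls off the work surface, if the arm or the gripper's body presses on something with over 40 N, if the wrist force passes 120 N, or if a joint passes its speed limit or range.

ROBOT

A 6-joint arm with a two-finger parallel gripper is mounted at the origin on the work surface. World frame = base frame: x ahead of the robot, y to its left, z up, the work surface at z = 0. Lengths are in m, angles in degrees, forces in N, time in s.
With the tool pointing down it reaches from about 0.275 to 0.825 m from the base axis. Payload 5.2 kg.
Tool frame: the origin (TCP) lies at the very end of the fingers, on their centre line; the grasp point (between the pads) lies 19 mm behind it; z points along the fingers, y is the direction in which the jaws open and shut (so a half turn about z gives the same grasp; the last joint's range is limited). The gripper opens to 93 mm and grips with 3 to 60 N. Pads are 15 mm wide; open, the fingers measure 128 mm over their backs; the gripper's body (75 mm by 188 mm) begins 65 mm behind the grasp point.
Start: joints at [62.407, 14.817, 87.949, -0, 77.235, -11.62], TCP at [0.151, 0.529, 0.219] pointing down, gripper open.
Joint ranges: [-179.93, 179.93], [-52.35, 119.4], [10.71, 147.94], [-69.91, 249.91], [12.55, 155.21], [-178.61, 178.61]. Speed limits (degrees/s): [147.25, 147.25, 180, 180, 180, 180].

INTERFACE

Orientations are given as a 3x3 rotation matrix whose columns are the frame's x, y, z axes.
In Python, from plant import ctrl gives the robot as it stands.
- The arm moves only by the tool jog_arm, never from a script. Its argument "targets" is a list of rows, each a list of 7 numbers: the shift along the tool's x, y, z in m, then the turn, a rotation vector about the tool's x, y, z in rad, then the opening, from 0 (shut) to 1 (fully open). In form: [[dx, dy, dz, rx, ry, rz, hand], ...]. A call has 1 to 12 rows; each row is the pose to reach, as a shift and turn from the pose measured when the call began, along the tool's axes at that moment; what a row does not reach only later rows make up. A row lasts 1/8 s, in which the tool goes at most 62.5 mm and 10.7 degrees, less where a joint would pass 70% of its speed; a pose out of reach is approached as far as the arm can. A call with a gripper value outside its range is refused whole. The fingers move at their own pace and stop on an object; the grip force is fixed at half the most. Time passes only in rows, so rows that repeat a pose let the fingers close. It gives the time, the measured TCP pose, the force and the opening at its end, in the units of the state.
- ctrl.state(): the state, without advancing time (a new reading comes with each control period).
- ctrl.grab_frame(name): name is "scene" or "top" or "wrist"; returns (picture, depth): 480x640x3 uint8, red, green, blue; 480x640 float32, m along the optical axis (not along the pixel's ray), 0 where there is no reading.
- ctrl.camera_params(name): a dict with "fx", "fy", "cx", "cy" (pixels), "cam_to_world" (4x4, takes a point from camera to world coordinates); the wrist camera has in their place "hand_eye" (4x4, takes a point from camera to tool coordinates, whose origin is the TCP and whose axes are the flange's). Camera axes: x right, y up, looking along -z (the intrinsics and any distortion apply to the point x, -y, -z); pixel columns grow to the right and rows downward; lengths in m; the calibration is good to about 2 mm. A picture is of the moment at which its call begins: read the wrist's pose just before it. camera_params takes no time and is no camera call.
- ctrl.sign_off(): hands the job in, once; it reports no verdict.
The state is a dict: "time": time; "q": joint angles; "qvel": joint speeds; "tau": joint torques, N m; "position": TCP position; "eef_rot": TCP orientation; "force": force on the tool from outside, world axes, zero at the start; "torque": the same for the moment, N m; "width": finger opening in m.
Only numpy, scipy, OpenCV 4.12 (cv2) and the standard library are available. Lean on these libraries where they do the work, as an engineer would, in place of code of your own. Each camera call takes 0.05 s, during which the arm holds its last target. There are 200 camera calls.

## Working session

There is one attempt and no reset: what is moved stays moved. The work goes in short steps, Python scripts to look and compute and a tool call to move; the robot and the scene stay as the last step left them, time stands still between calls to the robot, and variables do not carry over. Pictures are saved under pics/ and viewed, about 8 in all and at most 12, crops included, and the job is handed in when it is done.

Besides the shell and the picture viewer there is one more tool, called after "Request:" as name(argument=value, ...) on one line, values as JSON. jog_arm: Moves the arm, as the interface text tells. Its arguments: {"type":"object","properties":{"targets":{"type":"array","items":{"type":"array","items":{"type":"number"}}}},"required":["targets"]}

```bash
mkdir -p pics; cat > h.py <<'E'
import numpy as np, cv2
from plant import ctrl
def snap(n,f):
    s=ctrl.state(); im,d=ctrl.grab_frame(n); cv2.imwrite('pics/'+f,im[:,:,::-1]); np.savez('pics/'+f[:-4],im=im,d=d,p=s['position'],R=s['eef_rot']); return im,d,s
def T(n,s=None):
    c=ctrl.camera_params(n)
    if 'cam_to_world' in c: return c,np.array(c['cam_to_world'])
    M=np.eye(4);M[:3,:3]=s['eef_rot'];M[:3,3]=s['position']; return c,M@np.array(c['hand_eye'])
def ray(c,M,u,v):
    K=np.array([[c['fx'],0,c['cx']],[0,c['fy'],c['cy']],[0,0,1.]])
    dist=np.array(c.get('dist',c.get('distortion',np.zeros(5))),float)
    p=cv2.undistortPoints(np.array([[[u,v]]],float),K,dist)[0,0]
    return M[:3,3],M[:3,:3]@np.array([p[0],-p[1],-1])
def onz(c,M,u,v,z):
    o,r=ray(c,M,u,v); return o+r*(z-o[2])/r[2]
def pt(c,M,u,v,d):
    o,r=ray(c,M,u,v); return o+r*d
E
python3 - <<'E'
from h import *
for n in ('top','scene'):
    im,d,s=snap(n,n+'0.png'); print(n,ctrl.camera_params(n))
print(ctrl.camera_params('wrist')); print(s)
E
```

```text
top {'fx': 515.2167834260971, 'fy': 515.2167834260971, 'cx': 318.70041802745453, 'cy': 234.54553697983465, 'cam_to_world': array([[ 0.01060021,  0.99429058, -0.10617851,  0.42702608],
       [-0.99982861,  0.01215087,  0.01396805,  0.02322847],
       [ 0.01517847,  0.10601225,  0.99424897,  1.20735863],
       [ 0.        ,  0.        ,  0.        ,  1.        ]])}
scene {'fx': 442.2055222790269, 'fy': 442.2055222790269, 'cx': 321.085508855744, 'cy': 232.50967945253615, 'cam_to_world': array([[-0.37022389, -0.73628259,  0.56641171,  1.11815878],
       [ 0.92891852, -0.28904708,  0.231435  ,  0.25372464],
       [-0.00668191,  0.61183309,  0.79095867,  0.99269634],
       [ 0.        ,  0.        ,  0.        ,  1.        ]])}
{'fx': 421.8847825537675, 'fy': 421.8847825537675, 'cx': 315.65595354067796, 'cy': 239.9896236093272, 'hand_eye': array([[-1.89745247e-04,  9.66260870e-01,  2.57565324e-01,
         7.02476480e-02],
       [ 9.99999901e-01,  2.86900919e-04, -3.39626089e-04,
        -1.40237445e-04],
       [-4.02063128e-04,  2.57565234e-01, -9.66260828e-01,
        -1.66011228
[... 153 characters left out ...]
,  8.80097647e+01, -9.83104117e-04,
        7.72332559e+01, -1.16212422e+01]), 'qvel': array([ 0.0434582 , -0.04794431, -0.02149328,  0.01945204,  0.08538698,
        0.07361016]), 'tau': array([ 2.53130507e-03, -4.38609159e+01, -2.84959656e+01,  7.22308620e-02,
        3.61789553e-02, -6.60638307e-05]), 'position': array([0.15109763, 0.52828646, 0.21782121]), 'eef_rot': array([[-9.61393318e-01,  2.75176707e-01, -8.16936310e-04],
       [ 2.75177703e-01,  9.61392050e-01, -1.59917756e-03],
       [ 3.45339659e-04, -1.76224128e-03, -9.99998388e-01]]), 'force': array([-0.73569965,  0.92193467,  0.60120484]), 'torque': array([-0.00284899, -0.01380655, -0.0266785 ]), 'width': 0.09295805052403623}
```

View pics/top0.png

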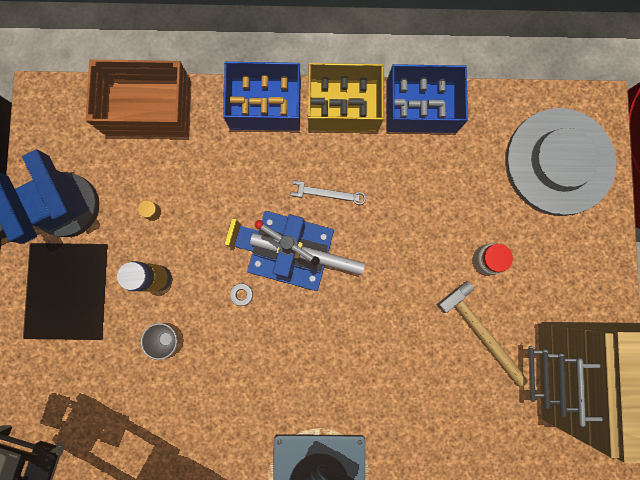

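View pics/scene0.png

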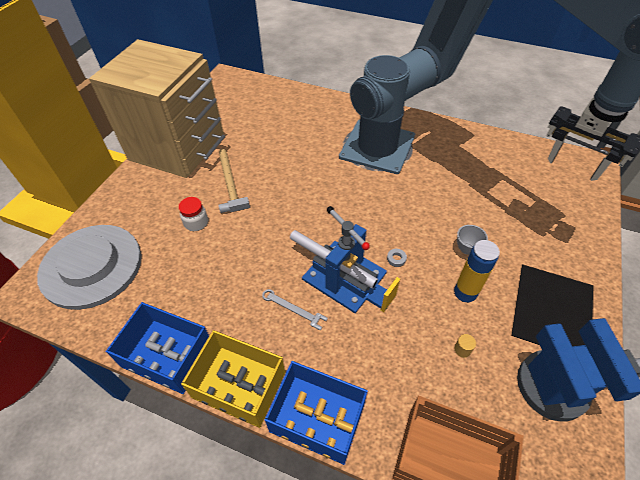

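Top view: stop plate at (233,233), red ball (259,225), hub (288,243), black ball (315,261), tube's near end (364,268). The scene view agrees, with the near end at (294,237). Next I compute positions.

```bash
python3 - <<'E'
from h import *
z=np.load('pics/top0.npz'); im,d=z['im'],z['d']; hsv=cv2.cvtColor(im,cv2.COLOR_RGB2HSV); c,M=T('top')
def blobs(name,m,x0,y0,x1,y1,h):
    k=np.zeros_like(m);k[y0:y1,x0:x1]=m[y0:y1,x0:x1]
    n,l,st,ce=cv2.connectedComponentsWithStats(k)
    i=1+np.argmax(st[1:,4]); v=l==i; ys,xs=np.where(v)
    P=onz(c,M,*ce[i],h); print(name,st[i],ce[i],P.round(4),'depthpt',pt(c,M,*ce[i],np.median(d[v])).round(4)); return xs,ys
red=((hsv[...,0]<8)|(hsv[...,0]>172))&(hsv[...,1]>150)
blobs('red',red.astype(np.uint8),245,210,275,240,.207)
blobs('black',(hsv[...,2]<50).astype(np.uint8),305,252,325,270,.207)
blobs('yellow',((abs(hsv[...,0].astype(int)-27)<6)&(hsv[...,1]>180)).astype(np.uint8),215,210,245,260,.08)
xs,ys=blobs('tube',((hsv[...,1]<60)&(hsv[...,2]>100)).astype(np.uint8),318,245,380,285,.064)
P=np.array([pt(c,M,x,y,d[y,x]) for x,y in zip(xs,ys)]); P=P[(P[:,2]>.03)]
print('z',np.percentile(P[:,2],[5,50,95]));m=P[:,:2].mean(0);U,S,V=np.linalg.svd(P[:,:2]-m);print(m,V[0],((P[:,:2]-m)@V[0]).min(),((P[:,:2]-m)@V[0]).max(), m+V[0]*((P[:,:2]-m)@V[0]).max(),m+V[0]*((P[:,:2]-m)@V[0]).min())
# stop plate top points
b=(abs(hsv[...,0].astype(int)-27)<6)&(hsv[...,1]>180); b[:210]=0;b[260:]=0;b[:,:215]=0;b[:,245:]=0
ys,xs=np.where(b);Q=np.array([pt(c,M,x,y,d[y,x]) for x,y in zip(xs,ys)]);t=Q[Q[:,2]>.074];print('stop top',len(t),t.mean(0),t.min(0),t.max(0))
print(cv2.minAreaRect((t[:,:2]*1000).astype(np.float32)))
# beam top
bl=(abs(hsv[...,0].astype(int)-110)<12)&(hsv[...,1]>120);bl[:200]=0;bl[300:]=0;bl[:,:225]=0;bl[:,345:]=0
ys,xs=np.where(bl);Q=np.array([pt(c,M,x,y,d[y,x]) for x,y in zip(xs,ys)])
for lo,hi in((.135,.153),(.004,.02)):
    t=Q[(Q[:,2]>lo)&(Q[:,2]<hi)];print('blue',lo,len(t),np.median(t[:,2]),cv2.minAreaRect((t[:,:2]*1000).astype(np.float32)))
E
```

```text
red [255 220   8   9  54] [258.27777778 223.85185185] [0.5534 0.1274 0.207 ] depthpt [0.5527 0.1269 0.2126]
black [311 257   8   9  48] [314.875  261.0625] [0.482  0.0161 0.207 ] depthpt [0.4817 0.0161 0.2121]
yellow [232 231   1   2   2] [232.  231.5] [0.5518 0.1979 0.08  ] depthpt [0.5519 0.198  0.0795]
tube [318 251  47  24 556] [340.7176259  262.39028777] [ 0.4875 -0.0424  0.064 ] depthpt [ 0.4877 -0.0426  0.0606]
z [0.05412087 0.06060509 0.06571357]
[ 0.48743472 -0.0420491 ] [-0.24771136 -0.96883388] -0.055011089312513535 0.05221694906883775 [ 0.47449999 -0.09263864] [0.50106159 0.01124751]
stop top 9 [0.54846173 0.19945117 0.08039395] [0.52415266 0.19143247 0.07596937] [0.57467325 0.21255081 0.08516699]
((548.1431884765625, 198.95408630371094), (6.584535598754883, 54.75690460205078), 67.31437683105469)
blue 0.135 687 0.14593585455828606 ((517.6104736328125, 72.10870361328125), (33.24345779418945, 126.46147155761719), 75.42389678955078)
blue 0.004 1948 0.01098504102366804 ((523.2861938476562, 93.4754638671875), (214.00794982910156, 148.0326385498047), 75.34027099609375)
```

Everything checks out: spindle axis at about (0.5177, 0.0717), vise y pointing at 75.4°, bar at φ≈18° and z 0.2065. The tube lies on the vise axis, its near end at vise y of about -0.17 to -0.18. I'll now work out the move to a point behind that end.

```bash
cat >> h.py <<'E'
from scipy.spatial.transform import Rotation as Ro
C=np.array([.5177,.0717]);yv=np.array([.2521,.9677]);xv=np.array([.9677,-.2521])
def to(p,yaw,z=None):
    s=ctrl.state();R=np.array(s['eef_rot']);a=np.radians(yaw)
    G=np.array([[np.cos(a),np.sin(a),0],[np.sin(a),-np.cos(a),0],[0,0,-1]])
    print('t',round(s['time'],2),'shift',(R.T@(np.array(p)-s['position'])).round(4),'rot',Ro.from_matrix(R.T@G).as_rotvec().round(4),'q',s['q'].round(1))
E
python3 - <<'E'
from h import *
p=C-.235*yv
to([.151,.528,.30],164); to([*p,.30],250)
E
```

```text
t 0.1 shift [ 0.0001 -0.0005 -0.0821] rot [-0.0016 -0.0003  0.0005] q [ 62.4  14.9  88.   -0.   77.2 -11.6]
t 0.1 shift [-0.4837 -0.5732 -0.0813] rot [-1.1000e-03 -1.4000e-03 -1.5005e+00] q [ 62.4  14.9  88.   -0.   77.2 -11.6]
```

Request:
jog_arm(targets=[[0,0,-0.06,0,0,0,0],[-0.02,-0.02,-0.082,0,0,-0.1,0],[-0.06,-0.07,-0.082,0,0,-0.25,0],[-0.1,-0.12,-0.082,0,0,-0.4,0],[-0.14,-0.17,-0.082,0,0,-0.55,0],[-0.18,-0.215,-0.082,0,0,-0.7,0],[-0.22,-0.26,-0.082,0,0,-0.85,0],[-0.26,-0.31,-0.082,0,0,-1.0,0],[-0.3,-0.355,-0.082,0,0,-1.15,0],[-0.34,-0.405,-0.082,0,0,-1.3,0],[-0.38,-0.45,-0.082,0,0,-1.4,0],[-0.42,-0.5,-0.082,0,0,-1.5,0]])

```text
time: 1.6
position: [0.3864, 0.0044, 0.3005]
eef_rot: [[-0.338, -0.941, -0.0], [-0.941, 0.338, -0.001], [0.001, 0.0, -1.0]]
force: [0.9, 0.1, 0.9]
width: 0.0009
```

```bash
python3 - <<'E'
from h import *
to([*(C-.235*yv),.30],250);to([*(C-.235*yv),.042],250); im,d,s=snap('wrist','w1.png'); print(s['position'],s['force'],s['width'],s['qvel'].round(1))
E
```

```text
t 1.6 shift [ 0.1264 -0.1219  0.0006] rot [ 0.     -0.001   0.0044] q [-1.590e+01 -5.500e+00  9.900e+01 -1.000e-01  8.650e+01 -1.762e+02]
t 1.6 shift [ 0.1261 -0.1219  0.2586] rot [ 0.     -0.001   0.0044] q [-1.590e+01 -5.500e+00  9.900e+01 -1.000e-01  8.650e+01 -1.762e+02]
[0.38638022 0.00443735 0.30045606] [0.89883833 0.0647426  0.86772504] 0.0009396468941619447 [ -65.7   18.3  -15.7    0.    -3.1 -121.1]
```

View pics/w1.png

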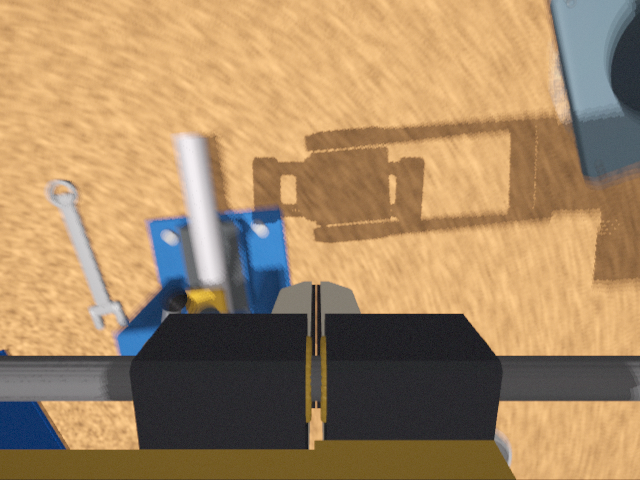

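The wrist view shows the tube's near end at (193,137), free of obstacles. Joint 6 is near its limit, so I'll use a smaller yaw (234°).

```bash
python3 - <<'E'
from h import *
to([*(C-.205*yv),.15],234);to([*(C-.205*yv),.042],234); s=ctrl.state(); print(s['position'],s['qvel'].round(1))
E
```

```text
t 1.65 shift [ 0.0899 -0.1133  0.151 ] rot [-0.0033 -0.0058  0.2874] q [ -16.6   -5.2   98.8   -0.4   86.3 -177.1]
t 1.65 shift [ 0.0893 -0.1131  0.259 ] rot [-0.0033 -0.0058  0.2874] q [ -16.6   -5.2   98.8   -0.4   86.3 -177.1]
[ 0.38925963 -0.003048    0.30012007] [ 6.3 -1.   1.6  1.3  1.2 26.2]
```

Request:
jog_arm(targets=[[0,0,0,0,0,0.15,0],[0,0,0,0,0,0.29,0],[0.01,-0.03,0,0,0,0.29,0],[0.04,-0.07,0.0,0,0,0.29,0],[0.07,-0.1,0.03,0,0,0.29,0],[0.089,-0.113,0.08,0,0,0.29,0],[0.089,-0.113,0.13,0,0,0.29,0],[0.089,-0.113,0.16,0,0,0.29,0],[0.089,-0.113,0.16,0,0,0.29,0]])

```text
time: 2.78
position: [0.464, -0.1246, 0.1385]
eef_rot: [[-0.59, -0.807, -0.005], [-0.807, 0.59, -0.004], [0.006, 0.002, -1.0]]
force: [-0.2, -0.2, 0.6]
width: 0.0003
```

```bash
python3 - <<'E'
from h import *
to([*(C-.205*yv),.042],234);to([*(C-.19*yv),.042],234);to([*(C-.137*yv),.042],234); s=ctrl.state(); print(s['position'],s['force'],s['qvel'].round(1))
im,d,s=snap('top','t2.png'); c,M=T('top')
import sys
cv2.imwrite('pics/t2c.png',cv2.resize(im[180:320,200:420,::-1],None,fx=3,fy=3))
E
```

```text
t 2.77 shift [-0.0001 -0.003   0.0965] rot [ 0.0023 -0.0061 -0.0033] q [ -28.1   12.   103.7   -0.4   64.5 -171.8]
t 2.77 shift [-0.014   0.0025  0.0965] rot [ 0.0023 -0.0061 -0.0033] q [ -28.1   12.   103.7   -0.4   64.5 -171.8]
t 2.77 shift [-0.0633  0.022   0.0962] rot [ 0.0023 -0.0061 -0.0033] q [ -28.1   12.   103.7   -0.4   64.5 -171.8]
[ 0.46403632 -0.1246222   0.13854944] [-0.17422621 -0.15039664  0.62393704] [ 0.2 -2.4 -3.9 -0.1  1.7 -0.2]
```

View pics/t2c.png

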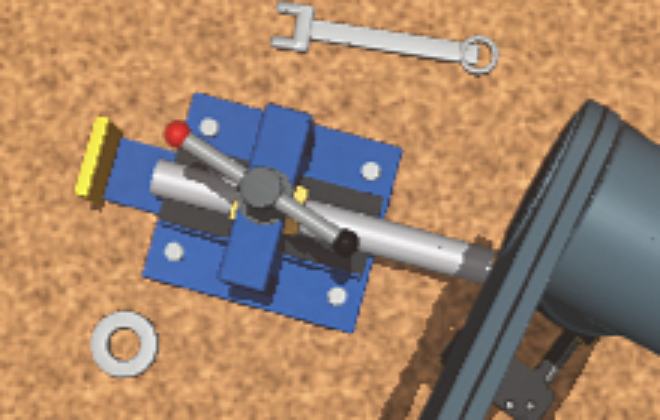

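```bash
python3 - <<'E'
from h import *
c,M=T('top'); z=np.load('pics/top0.npz')['d']
ys,xs=np.mgrid[240:290,318:385]; 
P=np.array([pt(c,M,x,y,z[y,x]) for x,y in zip(xs.ravel(),ys.ravel())])
a=(P[:,:2]-C)@yv; b=(P[:,:2]-C)@xv
for k in np.arange(-.2,-.13,.004):
    m=(abs(a-k)<.003)&(abs(b)<.006); print(round(k,3),m.sum(),P[m,2].max().round(3) if m.any() else 0)
for u,v in((250.7,240),(249,241),(236,232)):
    p=onz(c,M,u,v,.055);print((p[:2]-C)@yv)
E
```

```text
-0.2 12 0.002
-0.196 14 0.006
-0.192 14 0.006
-0.188 14 0.001
-0.184 14 0.004
-0.18 15 0.004
-0.176 7 0.002
-0.172 1 0.059
-0.168 11 0.066
-0.164 15 0.069
-0.16 14 0.066
-0.156 14 0.064
-0.152 16 0.065
-0.148 15 0.067
-0.144 14 0.067
-0.14 14 0.065
-0.136 15 0.066
-0.132 14 0.066
0.08947012843148987
0.09251836866031235
0.12622330093235234
```

Request:
jog_arm(targets=[[0,-0.003,0.04,0,0,0,0],[0,-0.003,0.08,0,0,0,0],[0,-0.003,0.095,0,0,0,0],[0,-0.003,0.097,0,0,0,0],[-0.009,0.0005,0.097,0,0,0,0],[-0.018,0.004,0.097,0,0,0,0],[-0.026,0.0075,0.097,0,0,0,0],[-0.035,0.011,0.097,0,0,0,0],[-0.042,0.0135,0.097,0,0,0,0],[-0.046,0.015,0.097,0,0,0,0],[-0.046,0.015,0.097,0,0,0,0]])

```text
time: 4.2
position: [0.4807, -0.08, 0.0438]
eef_rot: [[-0.589, -0.808, -0.001], [-0.808, 0.589, -0.007], [0.006, -0.003, -1.0]]
force: [-1.5, -4.6, 2.4]
width: 0.0005
```

```bash
cat >> h.py <<'E'
def rep(yaw=234):
    s=ctrl.state();r=s['position'][:2]-C;f=s['force'];print('t',round(s['time'],2),'vy,vx,z',(r@yv).round(4),(r@xv).round(4),s['position'][2].round(4),'F vy,vx,z',(f[:2]@yv).round(2),(f[:2]@xv).round(2),f[2].round(2),'q6',s['q'][5].round(1))
E
python3 -c "
from h import *
rep(); to([*(C-.14*yv),.042],234)"
```

```text
t 4.2 vy,vx,z -0.1561 0.0024 0.0438 F vy,vx,z -4.79 -0.27 2.44 q6 -165.9
t 4.2 shift [-0.0141  0.0082  0.0017] rot [-0.0031 -0.0063 -0.0018] q [ -22.3   19.8  109.1   -0.5   51.1 -165.9]
```

Request:
jog_arm(targets=[[-0.003,0.0015,0,0,0,0,0],[-0.006,0.003,0,0,0,0,0],[-0.009,0.0045,0,0,0,0,0],[-0.012,0.006,0,0,0,0,0],[-0.012,0.006,0,0,0,0,0]])

```text
time: 4.82
position: [0.4835, -0.0676, 0.044]
eef_rot: [[-0.588, -0.809, -0.0], [-0.809, 0.588, -0.009], [0.008, -0.005, -1.0]]
force: [0.2, -8.0, -0.6]
width: 0.0002
```

```bash
python3 -c "
from h import *
rep(); to([*(C-.14*yv),.042],234)"
```

```text
t 4.83 vy,vx,z -0.1434 0.002 0.044 F vy,vx,z -7.65 2.16 -0.56 q6 -164.3
t 4.83 shift [-0.0025  0.0031  0.002 ] rot [-0.0052 -0.0075 -0.0008] q [ -20.7   19.8  109.    -0.6   51.  -164.3]
```

Request:
jog_arm(targets=[[-0.0015,0.001,0,0,0,0,0],[-0.003,0.002,0,0,0,0,0],[-0.003,0.002,0,0,0,0,0]])

```text
time: 5.2
position: [0.4837, -0.0673, 0.0443]
eef_rot: [[-0.587, -0.81, -0.0], [-0.81, 0.587, -0.015], [0.012, -0.008, -1.0]]
force: [-3.8, -18.1, 0.2]
width: 0.0005
```

```bash
python3 -c "
from h import *
rep(); to([*(C-.14*yv),.042],234)
im,d,s=snap('top','t3.png'); im2,_,_=snap('scene','s3.png')
cv2.imwrite('pics/c3.png',np.vstack([cv2.resize(im[200:290,210:350,::-1],(560,360)),cv2.resize(im2[220:310,280:420,::-1],(373,240))[:, :].copy() if 0 else cv2.resize(im2[225:310,285:417,::-1],(560,240))]))"
```

```text
t 5.2 vy,vx,z -0.143 0.0021 0.0443 F vy,vx,z -18.46 0.93 0.2 q6 -163.8
t 5.2 shift [-0.0021  0.0031  0.0022] rot [-0.0084 -0.0122  0.0013] q [ -20.4   19.8  109.    -1.    51.  -163.8]
```

View pics/c3.png

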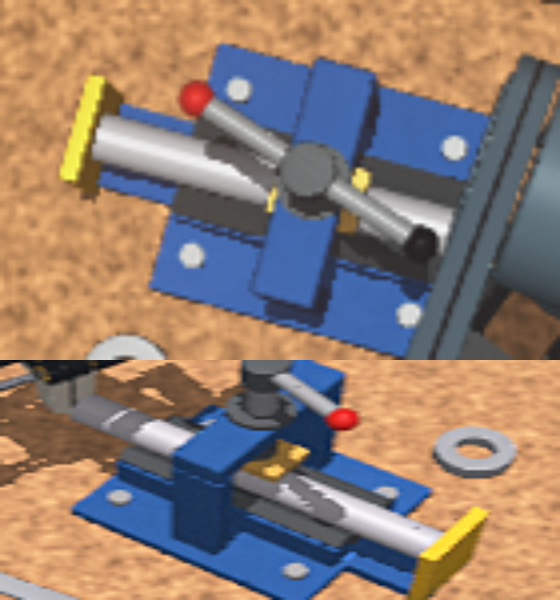

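Tube is home: its end meets the yellow plate in both views, and the push was blocked at 18 N with only 0.4 mm of travel. Next I back off and lift.

Request:
jog_arm(targets=[[0.014,-0.006,0,0,0,0,0],[0.028,-0.011,0,0,0,0,0],[0.028,-0.011,-0.04,0,0,0,0],[0.028,-0.011,-0.1,0,0,0,0],[0.028,-0.011,-0.16,0,0,0,0],[0.028,-0.011,-0.22,0,0,0,0],[0.028,-0.011,-0.25,0,0,0,0.8],[0.028,-0.011,-0.25,0,0,0,0.8]])

```text
time: 6.3
position: [0.4773, -0.093, 0.297]
eef_rot: [[-0.587, -0.81, 0.005], [-0.81, 0.587, -0.016], [0.01, -0.013, -1.0]]
force: [-0.3, -0.1, -0.8]
width: 0.0159
```

```bash
python3 -c "
from h import *
p=C+.04*np.array([np.cos(np.radians(57.3)),np.sin(np.radians(57.3))])
rep(); to([*p,.28],237.3); to([*p,.1875],237.3)"
```

```text
t 6.3 vy,vx,z -0.1696 0.0024 0.297 F vy,vx,z -0.15 -0.27 -0.79 q6 -167.6
t 6.3 shift [-0.1972  0.0664  0.0142] rot [-0.0129 -0.0104 -0.0564] q [ -23.6    5.4   88.7   -0.7   85.4 -167.6]
t 6.3 shift [-0.1981  0.0676  0.1067] rot [-0.0129 -0.0104 -0.0564] q [ -23.6    5.4   88.7   -0.7   85.4 -167.6]
```

Request:
jog_arm(targets=[[-0.04,0.014,0.0,0,0,0,0.8],[-0.085,0.028,0.0,0,0,0,0.8],[-0.13,0.043,0.005,0,0,-0.03,0.8],[-0.17,0.056,0.01,-0.01,-0.01,-0.056,0.8],[-0.197,0.066,0.014,-0.013,-0.01,-0.056,0.8],[-0.197,0.066,0.014,-0.013,-0.01,-0.056,0.8],[-0.197,0.066,0.014,-0.013,-0.01,-0.056,0.8]])

```text
time: 7.18
position: [0.5388, 0.1044, 0.2788]
eef_rot: [[-0.541, -0.841, -0.003], [-0.841, 0.541, -0.001], [0.002, 0.002, -1.0]]
force: [0.0, -0.1, 0.1]
width: 0.0742
```

```bash
python3 -c "
from h import *
p=C+.04*np.array([np.cos(np.radians(57.3)),np.sin(np.radians(57.3))])
rep(); to([*p,.1875],237.3); snap('wrist','w4.png'); print(ctrl.state()['width'],ctrl.state()['torque'])"
```

```text
t 7.17 vy,vx,z 0.037 0.0121 0.2788 F vy,vx,z -0.07 0.05 0.11 q6 -147.9
t 7.17 shift [-0.0013 -0.0002  0.0913] rot [ 0.0022 -0.0021 -0.0004] q [  -0.7   12.9   82.    -0.    85.2 -147.9]
0.07471019983942091 [ 0.10880205 -0.00259698 -0.00379355]
```

View pics/w4.png

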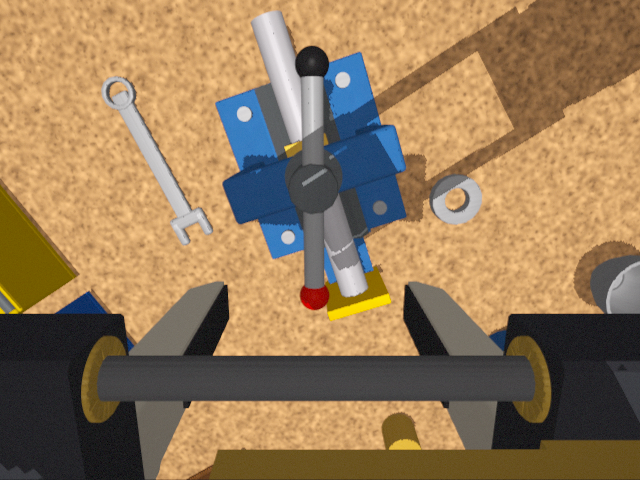

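The bar runs vertically at column 314, centred between the fingers (about 316), with the hub at (314,188) and the red ball at (314,296). I go down and close.

Request:
jog_arm(targets=[[-0.001,0,0.03,0,0,0,0.8],[-0.001,0,0.06,0,0,0,0.8],[-0.001,0,0.085,0,0,0,0.6],[-0.001,0,0.0915,0,0,0,0.4],[-0.001,0,0.0915,0,0,0,0.2],[-0.001,0,0.0915,0,0,0,0],[-0.001,0,0.0915,0,0,0,0],[-0.001,0,0.0915,0,0,0,0],[-0.001,0,0.0915,0,0,0,0]])

```text
time: 8.35
position: [0.5399, 0.1048, 0.1882]
eef_rot: [[-0.541, -0.841, -0.001], [-0.841, 0.541, -0.001], [0.001, 0.0, -1.0]]
force: [1.1, -1.2, 1.6]
width: 0.011
```

```bash
cat >> h.py <<'E'
def mom():
    s=ctrl.state();p=np.array(s['position']);r=p-[*C,p[2]];f=np.array(s['force']);t=np.array(s['torque']);R=np.array(s['eef_rot'])
    # reference point of torque unknown: TCP assumed
    print('t',round(s['time'],2),'r',np.hypot(*r[:2]).round(4),'z',p[2].round(4),'phi',round(75.4-(np.degrees(np.arctan2(-R[1,0],-R[0,0]))),1),'posphi',round(75.4-np.degrees(np.arctan2(r[1],r[0])),1),'Ftool',(R.T@f).round(2),'Tz',t[2].round(3),'Mz cw-resist',(t[2]+r[0]*f[1]-r[1]*f[0]).round(3),'q',s['q'].round(0),'w',s['width'].round(4))
E
python3 -c "
from h import *
mom()
for n in (15,30,60,90):
  a=np.radians(n);print(n,.04*(1-np.cos(a)),-.04*np.sin(a),.02*n/360,a)"
```

```text
Traceback (most recent call last):
  File "h.py", line 29, in mom
    print('t',round(s['time'],2),'r',np.hypot(*r[:2]).round(4),'z',p[2].round(4),'phi',round(75.4-(np.degrees(np.arctan2(-R[1,0],-R[0,0]))),1),'posphi',round(75.4-np.degrees(np.arctan2(r[1],r[0])),1),'Ftool',(R.T@f).round(2),'Tz',t[2].round(3),'Mz cw-resist',(t[2]+r[0]*f[1]-r[1]*f[0]).round(3),'q',s['q'].round(0),'w',s['width'].round(4))
                                                                                                                                                                                                                                                                                                                               ^^^^^^^^^^^^^^^^
AttributeError: 'float' object has no attribute 'round'
```

Request:
jog_arm(targets=[[0.0003,-0.0052,0.0004,0,0,0.131,0],[0.0014,-0.0104,0.0008,0,0,0.262,0],[0.003,-0.0153,0.00125,0,0,0.393,0],[0.0054,-0.02,0.0017,0,0,0.524,0]])

```text
time: 8.85
position: [0.5536, 0.0903, 0.1866]
eef_rot: [[-0.891, -0.454, -0.001], [-0.454, 0.891, 0.0], [0.001, 0.001, -1.0]]
force: [-0.8, 2.4, 1.9]
width: 0.011
```

```bash
sed -i "s/s\['width'\].round(4)/s['width']/" h.py; python3 -c "
from h import *
mom()
for n in range(10,130,10):
  a=np.radians(n);print(n,(.04*(1-np.cos(a))).round(4),(-.04*np.sin(a)).round(4),round(.02*n/360,4),a.round(3))"
```

```text
t 8.85 r 0.0404 z 0.1866 phi 48.4 posphi 48.0 Ftool [-0.36  2.47 -1.9 ] Tz 0.155 Mz cw-resist 0.255 q [  -2.   17.   89.    0.   74. -119.] w 0.01097723606376524
10 0.0006 -0.0069 0.0006 0.175
20 0.0024 -0.0137 0.0011 0.349
30 0.0054 -0.02 0.0017 0.524
40 0.0094 -0.0257 0.0022 0.698
50 0.0143 -0.0306 0.0028 0.873
60 0.02 -0.0346 0.0033 1.047
70 0.0263 -0.0376 0.0039 1.222
80 0.0331 -0.0394 0.0044 1.396
90 0.04 -0.04 0.005 1.571
100 0.0469 -0.0394 0.0056 1.745
110 0.0537 -0.0376 0.0061 1.92
120 0.06 -0.0346 0.0067 2.094
```

Request:
jog_arm(targets=[[0.0006,-0.0069,0.0006,0,0,0.175,0],[0.0024,-0.0137,0.0011,0,0,0.349,0],[0.0054,-0.02,0.0017,0,0,0.524,0],[0.0094,-0.0257,0.0022,0,0,0.698,0],[0.0143,-0.0306,0.0028,0,0,0.873,0],[0.02,-0.0346,0.0033,0,0,1.047,0],[0.0263,-0.0376,0.0039,0,0,1.222,0],[0.0331,-0.0394,0.0044,0,0,1.396,0],[0.04,-0.04,0.005,0,0,1.571,0]])

```text
time: 9.98
position: [0.5376, 0.0363, 0.1816]
eef_rot: [[-0.449, 0.893, 0.002], [0.893, 0.449, 0.0], [-0.001, 0.002, -1.0]]
force: [4.6, 1.4, -3.2]
width: 0.0112
```

```bash
python3 -c "
from h import *
mom()"
```

```text
t 9.97 r 0.0406 z 0.1816 phi 138.7 posphi 136.1 Ftool [-0.82  4.73  3.25] Tz 0.1 Mz cw-resist 0.29 q [ -8.  15.  93.   0.  72. -35.] w 0.011206279236718037
```

Request:
jog_arm(targets=[[0.0006,-0.0069,0.0006,0,0,0.175,0],[0.0024,-0.0137,0.0011,0,0,0.349,0],[0.0054,-0.02,0.0017,0,0,0.524,0],[0.0094,-0.0257,0.0022,0,0,0.698,0]])

```text
time: 10.48
position: [0.511, 0.0325, 0.1793]
eef_rot: [[0.235, 0.972, 0.004], [0.972, -0.235, -0.001], [0.0, 0.004, -1.0]]
force: [3.0, -1.8, -2.6]
width: 0.0111
```

```bash
python3 -c "
from h import *
mom()"
```

```text
t 10.47 r 0.0398 z 0.1793 phi 179.0 posphi 175.1 Ftool [-1.03  3.34  2.65] Tz 0.132 Mz cw-resist 0.263 q [-9. 13. 97. -0. 71.  5.] w 0.011113609876270556
```

Request:
jog_arm(targets=[[0.0006,-0.0069,0.0006,0,0,0.175,0],[0.0024,-0.0137,0.0011,0,0,0.349,0]])

```text
time: 10.72
position: [0.4982, 0.0375, 0.1782]
eef_rot: [[0.558, 0.83, 0.004], [0.83, -0.558, -0.002], [0.001, 0.004, -1.0]]
force: [2.2, -1.2, -1.2]
width: 0.011
```

```bash
python3 -c "
from h import *
mom()"
```

```text
t 10.72 r 0.0393 z 0.1782 phi 199.3 posphi 195.1 Ftool [0.23 2.44 1.17] Tz 0.221 Mz cw-resist 0.317 q [-8. 11. 98. -0. 70. 26.] w 0.010966667290505907
```

Request:
jog_arm(targets=[[0.0006,-0.0069,0.0006,0,0,0.175,0]])

```text
time: 10.85
position: [0.4926, 0.0417, 0.1776]
eef_rot: [[0.698, 0.716, 0.004], [0.716, -0.698, -0.003], [0.001, 0.005, -1.0]]
force: [0.8, 0.6, -0.2]
width: 0.0111
```

```bash
python3 -c "
from h import *
mom()"
```

```text
t 10.85 r 0.0391 z 0.1776 phi 209.7 posphi 205.3 Ftool [0.97 0.17 0.18] Tz 0.279 Mz cw-resist 0.289 q [-8. 11. 99. -0. 70. 36.] w 0.011135468729245836
```

Request:
jog_arm(targets=[[0.0006,-0.007,0.0006,0,0,0.175,0],[0.0023,-0.0138,0.0011,0,0,0.349,0]])

```text
time: 11.1
position: [0.484, 0.0527, 0.1765]
eef_rot: [[0.903, 0.43, 0.004], [0.43, -0.903, -0.004], [0.002, 0.005, -1.0]]
force: [0.7, -1.6, 0.3]
width: 0.0111
```

```bash
python3 -c "
from h import *
mom()"
```

```text
t 11.1 r 0.0387 z 0.1765 phi 230.0 posphi 226.0 Ftool [-0.1   1.73 -0.29] Tz 0.174 Mz cw-resist 0.24 q [ -7.  10. 100.  -0.  69.  58.] w 0.011130247455972785
```

Request:
jog_arm(targets=[[0.0006,-0.0068,0.0006,0,0,0.175,0],[0.0024,-0.0135,0.0011,0,0,0.349,0]])

```text
time: 11.35
position: [0.4798, 0.0659, 0.1754]
eef_rot: [[0.996, 0.09, 0.003], [0.09, -0.996, -0.004], [0.002, 0.005, -1.0]]
force: [0.3, -1.2, 0.6]
width: 0.0113
```

```bash
python3 -c "
from h import *
mom()"
```

```text
t 11.35 r 0.0383 z 0.1754 phi 250.2 posphi 246.7 Ftool [ 0.18  1.23 -0.63] Tz 0.197 Mz cw-resist 0.244 q [ -5.  10. 101.  -0.  69.  80.] w 0.011265720053016449
```

Request:
jog_arm(targets=[[0.0006,-0.0068,0.0006,0,0,0.175,0]])

```text
time: 11.48
position: [0.4795, 0.073, 0.1748]
eef_rot: [[0.996, -0.09, 0.002], [-0.09, -0.996, -0.004], [0.003, 0.004, -1.0]]
force: [0.8, 0.6, -0.2]
width: 0.011
```

```bash
python3 -c "
from h import *
mom()"
```

```text
t 11.47 r 0.0383 z 0.1748 phi -99.4 posphi -102.7 Ftool [ 0.7  -0.7   0.23] Tz 0.224 Mz cw-resist 0.199 q [ -4.  10. 100.  -0.  69.  91.] w 0.010979113081238872
```

Request:
jog_arm(targets=[[0.0006,-0.0068,0.0006,0,0,0.175,0],[0.0024,-0.0133,0.0011,0,0,0.349,0]])

```text
time: 11.72
position: [0.4825, 0.0865, 0.1737]
eef_rot: [[0.903, -0.43, 0.002], [-0.43, -0.903, -0.004], [0.003, 0.003, -1.0]]
force: [-1.4, -0.7, 0.1]
width: 0.0114
```

```bash
python3 -c "
from h import *
mom()"
```

```text
t 11.72 r 0.0382 z 0.1737 phi -79.2 posphi -81.8 Ftool [-1.01  1.21 -0.09] Tz 0.301 Mz cw-resist 0.346 q [ -3.  11. 100.  -0.  69. 113.] w 0.011363932659667956
```

Request:
jog_arm(targets=[[0.0006,-0.0068,0.0006,0,0,0.175,0]])

```text
time: 11.85
position: [0.4858, 0.0928, 0.1731]
eef_rot: [[0.811, -0.585, 0.001], [-0.584, -0.811, -0.004], [0.004, 0.003, -1.0]]
force: [2.3, -1.2, -0.6]
width: 0.0112
```

```bash
python3 -c "
from h import *
mom()"
```

```text
t 11.85 r 0.0382 z 0.1731 phi -68.8 posphi -71.2 Ftool [ 2.53 -0.34  0.62] Tz 0.326 Mz cw-resist 0.317 q [ -2.  11.  99.  -0.  69. 124.] w 0.01115896960015931
```

Request:
jog_arm(targets=[[0.0006,-0.0067,0.0006,0,0,0.175,0],[0.0023,-0.0131,0.0011,0,0,0.349,0]])

```text
time: 12.1
position: [0.4952, 0.1028, 0.172]
eef_rot: [[0.559, -0.829, 0.001], [-0.829, -0.559, -0.004], [0.004, 0.001, -1.0]]
force: [-0.3, 2.0, 0.8]
width: 0.0114
```

```bash
python3 -c "
from h import *
mom()"
```

```text
t 12.1 r 0.0384 z 0.172 phi -48.6 posphi -50.5 Ftool [-1.83 -0.89 -0.85] Tz 0.319 Mz cw-resist 0.282 q [ -1.  12.  98.  -0.  70. 145.] w 0.011400700375975032
```

Request:
jog_arm(targets=[[0.0006,-0.0067,0.0006,0,0,0.175,0]])

```text
time: 12.22
position: [0.5012, 0.1065, 0.1715]
eef_rot: [[0.401, -0.916, 0.001], [-0.916, -0.401, -0.003], [0.004, 0.0, -1.0]]
force: [0.4, -1.2, 0.0]
width: 0.011
```

```bash
python3 -c "
from h import *
mom()"
```

```text
t 12.22 r 0.0385 z 0.1715 phi -38.3 posphi -39.9 Ftool [1.24 0.11 0.  ] Tz 0.347 Mz cw-resist 0.353 q [ -0.  13.  97.  -0.  70. 156.] w 0.010989147892504669
```

Still free at φ≈322° and joint 6 is at 156°. I let go, lift, spin back a half turn and grip again.

Request:
jog_arm(targets=[[0,0,0,0,0,0,0.4],[0,0,0,0,0,0,0.5],[0,0,0,0,0,0,0.5],[0,0,-0.04,0,0,0,0.5],[0,0,-0.055,0,0,-0.17,0.5],[0,0,-0.055,0,0,-0.34,0.5],[0,0,-0.055,0,0,-0.52,0.5],[0,0,-0.055,0,0,-0.7,0.5],[0,0,-0.055,0,0,-0.87,0.5],[0,0,-0.055,0,0,-1.05,0.5],[0,0,-0.055,0,0,-1.22,0.5],[0,0,-0.055,0,0,-1.4,0.5]])

```text
time: 13.72
position: [0.501, 0.1066, 0.2265]
eef_rot: [[0.969, 0.247, 0.001], [0.247, -0.969, -0.003], [0.0, 0.004, -1.0]]
force: [0.5, -0.3, -0.1]
width: 0.0466
```

```bash
python3 -c "
from h import *
mom(); s=ctrl.state()
p=C+.04*np.array([np.cos(np.radians(75.4+38.3)),np.sin(np.radians(75.4+38.3))])
to([*p,.2265],75.4+38.3); to([*p,.1715],75.4+38.3)"
```

```text
t 13.72 r 0.0387 z 0.2265 phi 241.1 posphi -40.2 Ftool [0.37 0.39 0.11] Tz -0.045 Mz cw-resist -0.056 q [-0. 11. 92. -0. 77. 75.] w 0.04656739360649266
t 13.72 shift [ 0.0011 -0.0016  0.    ] rot [ 0.0027  0.003  -1.7353] q [-0.3 10.6 92.3 -0.2 77.1 75.4]
t 13.72 shift [ 0.001  -0.0017  0.055 ] rot [ 0.0027  0.003  -1.7353] q [-0.3 10.6 92.3 -0.2 77.1 75.4]
```

Request:
jog_arm(targets=[[0,0,0,0,0,-0.17,0.5],[0,0,0,0,0,-0.35,0.5],[0,0,0,0,0,-0.52,0.5],[0,0,0,0,0,-0.7,0.5],[0,0,0,0,0,-0.87,0.5],[0,0,0,0,0,-1.05,0.5],[0,0,0,0,0,-1.22,0.5],[0,0,0,0,0,-1.4,0.5],[0,-0.001,0,0,0,-1.57,0.5],[0.001,-0.0016,0,0,0,-1.735,0.5],[0.001,-0.0016,0,0.003,0.003,-1.735,0.5]])

```text
time: 15.1
position: [0.5014, 0.1083, 0.2265]
eef_rot: [[-0.401, 0.916, -0.0], [0.916, 0.401, 0.0], [0.0, -0.0, -1.0]]
force: [0.4, -0.4, 1.1]
width: 0.0462
```

Request:
jog_arm(targets=[[0,0,0.03,0,0,0,0.5],[0,0,0.055,0,0,0,0.5],[0,0,0.055,0,0,0,0.3],[0,0,0.055,0,0,0,0.1],[0,0,0.055,0,0,0,0],[0,0,0.055,0,0,0,0],[0,0,0.055,0,0,0,0]])

```text
time: 15.98
position: [0.5014, 0.1081, 0.1724]
eef_rot: [[-0.401, 0.916, 0.0], [0.916, 0.401, -0.0], [-0.0, 0.0, -1.0]]
force: [-3.1, -1.4, 6.2]
width: 0.0108
```

```bash
python3 -c "
from h import *
mom()"
```

```text
t 15.97 r 0.0399 z 0.1724 phi 141.7 posphi -38.7 Ftool [-0.01 -3.43 -6.25] Tz 0.123 Mz cw-resist 0.26 q [ -0.  13.  97.  -0.  70. -24.] w 0.010772993673955482
```

Request:
jog_arm(targets=[[-0.0006,0.0069,0.0006,0,0,0.175,0],[-0.0024,0.0137,0.0011,0,0,0.349,0]])

```text
time: 16.23
position: [0.5141, 0.1118, 0.1715]
eef_rot: [[-0.059, 0.998, -0.001], [0.998, 0.059, 0.0], [0.0, -0.001, -1.0]]
force: [-4.3, 0.0, 4.9]
width: 0.0111
```

```bash
python3 -c "
from h import *
mom()"
```

```text
t 16.23 r 0.0403 z 0.1715 phi 162.0 posphi -19.8 Ftool [ 0.29 -4.25 -4.88] Tz 0.396 Mz cw-resist 0.566 q [ 0. 15. 95.  0. 70. -3.] w 0.011068254065527965
```

Request:
jog_arm(targets=[[-0.0006,0.0069,0.0006,0,0,0.175,0]])

```text
time: 16.35
position: [0.5204, 0.1121, 0.1711]
eef_rot: [[0.121, 0.993, -0.003], [0.993, -0.121, 0.0], [0.0, -0.003, -1.0]]
force: [-3.6, 0.1, 2.3]
width: 0.0112
```

```bash
python3 -c "
from h import *
mom()"
```

```text
t 16.35 r 0.0405 z 0.1711 phi 172.3 posphi -10.8 Ftool [-0.39 -3.62 -2.33] Tz 0.418 Mz cw-resist 0.565 q [ 0. 15. 94.  0. 71.  7.] w 0.011214266077170144
```

Request:
jog_arm(targets=[[0,0,0,0,0,0,0]])

```text
time: 16.48
position: [0.521, 0.1121, 0.1711]
eef_rot: [[0.119, 0.993, -0.001], [0.993, -0.119, 0.0], [0.0, -0.001, -1.0]]
force: [3.1, -0.5, -2.7]
width: 0.0112
```

```bash
python3 -c "
from h import *
mom();snap('top','t5.png');mom();im,d,s=snap('scene','s5.png');mom();cv2.imwrite('pics/c5.png',cv2.resize(im[205:325,270:430,::-1],None,fx=5,fy=5))"
```

```text
t 16.48 r 0.0405 z 0.1711 phi 172.2 posphi -9.9 Ftool [-0.15  3.16  2.69] Tz 0.312 Mz cw-resist 0.184 q [ 0. 15. 94.  0. 71.  7.] w 0.011242869269900747
t 16.52 r 0.0405 z 0.1711 phi 172.1 posphi -9.9 Ftool [-0.16  2.06  1.28] Tz 0.354 Mz cw-resist 0.271 q [ 0. 15. 94.  0. 71.  7.] w 0.01133526171019081
t 16.57 r 0.0405 z 0.1711 phi 172.1 posphi -9.9 Ftool [0.   2.31 2.22] Tz 0.39 Mz cw-resist 0.296 q [ 0. 15. 94.  0. 70.  7.] w 0.011305209611505763
```

View pics/c5.png

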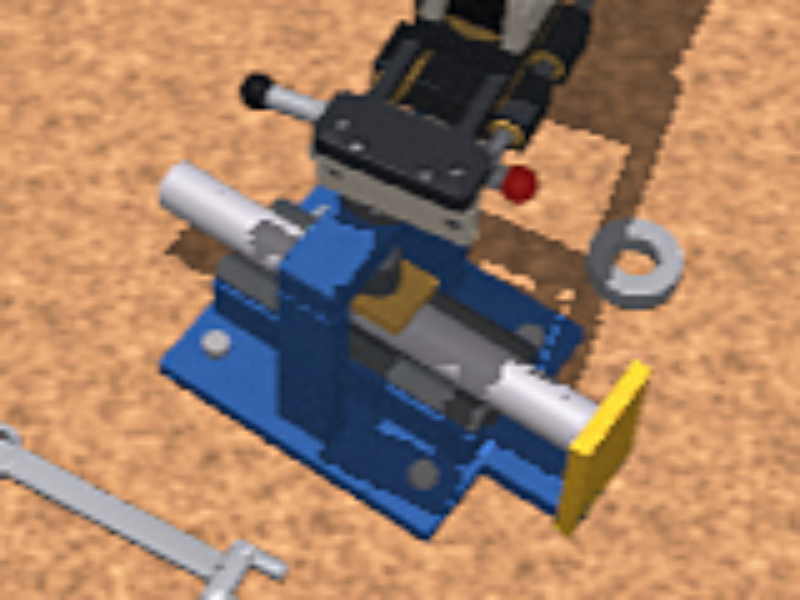

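Foot is on or close to the tube, and the tube is still at the stop. The static reading drops because friction carries the load, so I judge by moments while turning, in small steps.

Request:
jog_arm(targets=[[-0.0003,0.0048,0.0004,0,0,0.122,0]])

```text
time: 16.7
position: [0.5248, 0.1117, 0.1708]
eef_rot: [[0.236, 0.972, -0.003], [0.972, -0.236, 0.001], [0.0, -0.003, -1.0]]
force: [-4.1, 1.5, 2.7]
width: 0.0115
```

```bash
python3 -c "
from h import *
mom()"
```

```text
t 16.7 r 0.0406 z 0.1708 phi 179.0 posphi -4.6 Ftool [ 0.5  -4.31 -2.71] Tz 0.472 Mz cw-resist 0.645 q [ 0. 16. 94.  0. 71. 14.] w 0.011470478551778412
```

The moment rose from 0.30 to 0.57 and then 0.65 Nm while turning, which is the clear stiffening and the upper edge of the good band. I stop here, let go and lift.

Request:
jog_arm(targets=[[0,0,0,0,0,0,0],[0,0,0,0,0,0,0],[0,0,0,0,0,0,0]])

```text
time: 17.08
position: [0.5252, 0.1116, 0.1708]
eef_rot: [[0.234, 0.972, -0.001], [0.972, -0.234, 0.001], [0.001, -0.002, -1.0]]
force: [3.3, -0.5, -1.5]
width: 0.0115
```

```bash
python3 -c "
from h import *
mom()"
```

```text
t 17.07 r 0.0406 z 0.1708 phi 178.9 posphi -3.9 Ftool [0.25 3.35 1.51] Tz 0.432 Mz cw-resist 0.296 q [ 0. 16. 94.  0. 71. 14.] w 0.011541541502794447
```

Request:
jog_arm(targets=[[0,0,0,0,0,0,0.4],[0,0,0,0,0,0,0.5],[0,0,0,0,0,0,0.5],[0,0,-0.04,0,0,0,0.5],[0,0,-0.09,0,0,0,0.5],[0,0,-0.13,0,0,0,0.5],[-0.06,0,-0.13,0,0,0,0.5],[-0.12,0,-0.13,0,0,0,0.5],[-0.16,0,-0.13,0,0,0,0.5],[-0.16,0,-0.13,0,0,0,0.5]])

```text
time: 18.32
position: [0.4873, -0.0464, 0.3008]
eef_rot: [[0.238, 0.971, -0.002], [0.971, -0.238, 0.001], [0.0, -0.002, -1.0]]
force: [0.2, 0.0, -0.0]
width: 0.0466
```

```bash
python3 -c "
from h import *
mom();im2,_,_=snap('top','t6.png');im,d,s=snap('scene','s6.png');mom()
cv2.imwrite('pics/c6.png',np.hstack([cv2.resize(im[215:315,270:410,::-1],(400,286)),cv2.resize(im2[195:295,220:360,::-1],(400,286))]))
hsv=cv2.cvtColor(im2,cv2.COLOR_RGB2HSV);c,M=T('top')
red=(((hsv[...,0]<8)|(hsv[...,0]>172))&(hsv[...,1]>150));red[:200]=0;red[290:]=0;red[:,:220]=0;red[:,330:]=0
ys,xs=np.where(red)
if len(xs):
  p=onz(c,M,xs.mean(),ys.mean(),.188)[:2]-C;print(len(xs),p,'phi',np.degrees(np.arctan2(p@xv,p@yv)))
"
```

```text
t 18.32 r 0.1219 z 0.3008 phi 179.2 posphi 179.8 Ftool [0.09 0.21 0.04] Tz -0.018 Mz cw-resist 0.008 q [-19.   6.  87.   0.  87.  -5.] w 0.04664512569712436
t 18.43 r 0.1195 z 0.3008 phi 179.0 posphi 179.9 Ftool [ 0.03 -0.26 -0.3 ] Tz 0.05 Mz cw-resist 0.019 q [-18.   6.  87.   0.  87.  -5.] w 0.046616727794882594
48 [0.00652977 0.06502219] phi -8.867200483731116
```

View pics/c6.png

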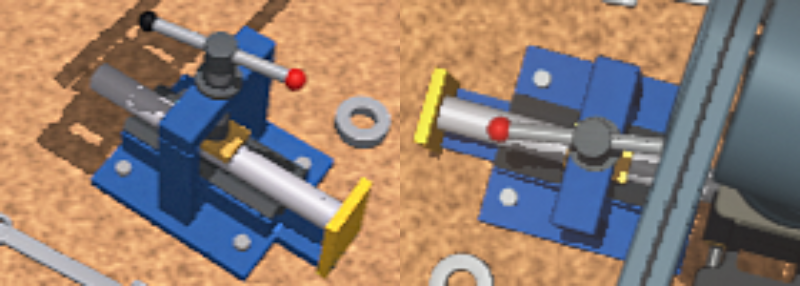

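Gripper is clear and the wrist reads about 0. The tube's end is against the yellow plate, the foot is down on it, and the handle rests at φ≈351° after a few degrees of spring-back. I'm handing it in.

```bash
python3 -c "
from h import *
s=ctrl.state();print(s['time'],s['force'],s['qvel'].round(1));print(ctrl.sign_off())"
```

```text
18.425 [-0.24568662  0.08487433  0.30541778] [ 1.8  0.2 -0.1  0.   0.1  0.1]
the job is handed in; nothing more can be done
None
```

I slid the tube home against the yellow stop, then wound the handle down about 0.93 turn, with one regrip, until it clearly stiffened. Then I let go, moved the gripper clear and handed the job in at 18.4 s. I got no verdict back.

**Tube home:** the push was blocked at 18 N with only 0.4 mm more travel. Both the top and scene views show the tube's end against the yellow plate, and the last pictures still do.

**Grip:** the moment while turning was about 0.2–0.35 Nm running free, and read 0.57, 0.57 and then 0.65 Nm over the last few degrees. From that I estimate 80–110 N on the tube, a little less after about 5° of spring-back. I have no direct reading of that force.

**Disagreement:** the moment readings scatter by up to about 0.1 Nm. When the arm stood still holding the bar they fell to 0.18–0.30 Nm, because friction holds the screw. So I judged the stiffening only from readings taken while turning. I did not grip the handle again after letting go to confirm the hold.

**Last state:** the robot was touching nothing (wrist force under 0.5 N). I touched nothing else on the bench; the last crops show only the ring and part of the wrench.

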